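Ready the nitrogen evaporator: thermometer in, needle valve set

TASK

Get the evaporator ready for a dry-down: take the red-topped thermometer out of the white stand and lower it gently, bulb down, to the bottom of the small thermometer well at the front of the blue heating block. Then set the nitrogen needle valve by its red wing: screw it down clockwise just until it seats, without forcing it, back it off a quarter turn, and finish with the wing still gripped there, because you keep hold of it while the gas is turned on. Leave the sample tubes, the stirring rod, the bottle and the tip box as they stand.

Things in the scene. Friction and masses are not known exactly. Their poses are not given: they have to be found in the camera images.
- evaporator: Fixed to the bench, turned up to 0.3 rad. Base plate 315 x 345 mm; at its left a beige heater 250 deep, 190 wide, 91 mm high, sloped panel in front; at its back left corner a column 250 mm high with the gas head swung away to the back; at its right the needle valve and behind it a regulator. Origin: on the bench between heater and valve. x from panel to back, y left, z up.
- well_mouth (a point): Centre of the mouth of the thermometer well: a round upright hole 12 mm across, 50 mm deep, in the top of the blue block (100 mm wide, 80 mm deep, top 101 mm above the bench) set in the heater. It is the one small hole, alone at the block's front edge; behind it are two rows of wider wells for sample tubes; three of them hold tubes. Axes as the evaporator's.
- thermometer: Glass thermometer, 200 mm long, 8 mm thick, about 40 g; its steel bulb tapers over the last 12 mm to 4.8 mm at the flat tip; a red plastic grip, 14 mm thick, covers it from 162 to 200 mm above the tip. Origin at the tip, z towards the red grip. It stands upright and loose in one of the two outer holes of the stand (which one varies), its tip 10 mm above the bench.
- thermometer_tip (a point): The tip (bulb end) of the thermometer, its origin.
- thermometer_grip (a point): Point on the thermometer's axis in the red grip, 180 mm above the tip: grasp here, from above. 190 mm above the bench at the start.
- stand: White plastic block, 100 x 50 x 60 mm, 0.7 kg, loose on the bench, with three upright holes 9.5 mm across, 50 mm deep, 30 mm apart in a row along its x axis; the middle one is empty. Origin: centre of its underside.
- stir_rod: Glass stirring rod, 200 mm long, 8 mm thick, with a blue 11 mm cap on top, in the other outer hole of the stand, 60 mm from the thermometer. Origin at its lower end. Leave it there.
- valve (a joint): Turn of the needle valve's wing in rad: 0 where it meets its seat (shut), growing as it opens counter-clockwise seen from above; starts between 1.2 and 3.0. Clockwise closes. It runs stiffly (0.05 N m) and stays where it is left. A quarter turn back from the seat is 1.57. At 0 it stops, and further turning presses the seat (see seat).
- seat (a joint): How far the soft valve seat is twisted, in rad: about 0 (within 0.04) while the wing runs free; once the wing is at 0, turning on clockwise twists wing and seat together to below 0 against a spring of 1.5 N m per rad. 0.2 N m, about -0.13, is a snug seat; beyond -0.45 (0.7 N m) it has been forced and is damaged.
- valve_grip (a point): Point on the valve's upright axis at grip height, 110 mm above the bench. The red wing is an upright plate 42 mm long, 10 mm thick, 90 to 122 mm above the bench, gripped from above across its thickness. x runs along the wing, away from the white dot on one end of its top. Seated, x lies along the evaporator's x, the dot over the black line in front.
- tube0: Sample tube, glass, 16 mm thick and 100 mm long, standing 50 mm deep in a wide well of the blue block, its mouth 151 mm above the bench. Origin at its bottom. Leave it.
- tube1: Second sample tube, same kind, in the same block. Leave it.
- tube2: Third sample tube, same kind, in the same block. Leave it.
- bottle: White plastic bottle with paper label, 84 mm thick, 165 mm high, at the right of the evaporator. Origin: centre of its underside. Leave it.
- tip_box: Blue pipette-tip box with clear lid, 82 x 118 x 75 mm, at the right. Origin: centre of its underside. Leave it.

How it is judged:
On the way, in this order (a step that is already met when the one before it is completed fails the run):
1. the thermometer stands at the bottom of its well, upright and let go (z of thermometer_tip in the frame of well_mouth below -0.043 m and horizontal distance between thermometer_tip and well_mouth below 0.006 m and angle between thermometer's own z axis and vertical below 0.13 rad and contact force between the fingers and thermometer below 0.1 N), for 0.2 s.
2. the valve is screwed down onto its seat (z of thermometer_tip in the frame of well_mouth below -0.043 m and horizontal distance between thermometer_tip and well_mouth below 0.006 m and angle between thermometer's own z axis and vertical below 0.13 rad and value of joint valve below 0.04 rad), for 0.1 s.
At the end, for the whole second after the job is handed in: The thermometer stands let go in its well, tip at least 43 mm deep, lean under 0.13 rad; the valve, after seating, is a quarter turn open (1.2 to 1.95 rad), still, its wing gripped with over 5 N; tubes, rod, bottle and box as they were (bottle, box within 30 mm) (z of thermometer_tip in the frame of well_mouth below -0.043 m and horizontal distance between thermometer_tip and well_mouth below 0.006 m and angle between thermometer's own z axis and vertical below 0.13 rad and contact force between the arm and thermometer below 0.1 N and value of joint valve between 1.2 and 1.95 rad and velocity of joint valve between -0.1 and 0.1 rad/s and contact force between the fingers and valve_c0 above 5 N and angle between each of tube0, tube1, tube2, bottle, tip_box's own z axis and vertical below 0.25 rad and angle between stir_rod's own z axis and vertical below 0.3 rad); the arm keeps its last pose, push and grip.
It fails at once if the thermometer was dropped into the well instead of being lowered (z of thermometer_tip in the frame of well_mouth below -0.008 m and horizontal distance between thermometer_tip and well_mouth below 0.008 m and linear speed of thermometer above 0.45 m/s).
It fails at once if the thermometer fell over (angle between thermometer's own z axis and vertical above 0.9 rad).
It fails at once if the valve was forced into its seat (value of joint seat below -0.45 rad).
It fails at once if the sample tubes or the stirring rod were pulled out or knocked over (distance of any of tube0, tube1, tube2 from where it was at the start of the episode above 0.02 m or angle between any of tube0, tube1, tube2, stir_rod's own z axis and vertical above 0.3 rad or distance of stir_rod from where it was at the start of the episode above 0.04 m).
It fails at once if the bottle or the tip box was pushed or tipped (distance of any of bottle, tip_box from where it was at the start of the episode above 0.03 m or angle between any of bottle, tip_box's own z axis and vertical above 0.25 rad).
It also fails if it takes over 64 s, if anything falls off the work surface, if the arm or the gripper's body presses on something with over 40 N, if the wrist force passes 120 N, or if a joint passes its speed limit or range.

ROBOT

A 6-joint arm with a two-finger parallel gripper is mounted at the origin on the work surface. World frame = base frame: x ahead of the robot, y to its left, z up, the work surface at z = 0. Lengths are in m, angles in rad, forces in N, time in s.
With the tool pointing down it reaches from about 0.35 to 0.775 m from the base axis. Payload 5.5 kg.
Tool frame: the origin (TCP) lies between the finger pads; the fingertips stand 22 mm ahead of it and the grasp point (between the pads) lies 3 mm ahead of it; z points along the fingers, y is the line along which they close (so a half turn about z gives the same grasp; the last joint's range is limited). The gripper opens to 85 mm and grips with 20 to 120 N. Pads are 22 mm wide; open, the fingers measure 114 mm over their backs; the gripper's body (76 mm by 85 mm) begins 54 mm behind the grasp point. The pads swing forward as they close: fully open they stand 13 mm farther back than shut.
Start: joints at [1.16, 0.313, 0.046, 1.304, 0, 1.431], TCP at [0.154, 0.554, 0.253] pointing down, gripper open.
Joint ranges: [-2.76, 2.76], [-0.86, 1.69], [-1.03, 1.26], [-2.2, 2.34], [-1.47, 1.5], [-3.14, 3.14]. Speed limits (rad/s): [2.57, 2.57, 3.14, 3.14, 3.14, 3.14].

INTERFACE

Orientations are given as a unit quaternion [w, x, y, z].
In Python, from workcell import env, eyes gives the robot as it stands (env), with the cameras (eyes).
- The arm moves only by the shell command python3 nudge.py 'ROWS' [OPENING] [FORCE]. ROWS is a JSON list of rows, 1 to 8 of them, each an object with the fields x, y, z (the shift in m), ax, ay, az (a rotation vector in rad); a field left out counts as zero; each row is the pose to reach, as a shift and turn from the pose commanded when the command began, along the tool's axes at that moment; what a row does not reach only later rows make up. A row lasts 1/8 s, in which the tool goes at most 0.0625 m and 0.188 rad, less where a joint would pass 70% of its speed; a pose out of reach is approached as far as the arm can. OPENING is the finger opening in m, set as the command begins (- or left out keeps the last). The fingers move at their own pace and stop on an object; FORCE is the grip in N (left out, the last holds). Time passes only in rows, so rows that do not move let the fingers close. It prints the time, the measured TCP pose, the force, the opening and the grip force at its end. Input that does not fit is refused with a message, and nothing moves.
- env.get_state(): the state, without advancing time (a new reading comes with each control period).
- eyes.read_camera(name): name is "side" or "top"; returns a dict with "image" (480x640x3 uint8, red, green, blue), "K" (3x3 intrinsics, pixels), "R" (3x3) and "t" (3): a world point X has camera coordinates R X + t. Camera axes: x right, y down, z forward; pixel columns grow to the right and rows downward; lengths in m; the calibration is good to about 2 mm. A picture is of the moment at which its call begins. There is no depth.
- env.hand_in(): hands the job in; it is judged then, once.
The state is a dict: "clock": time; "joint_pos": joint angles; "qvel": joint speeds; "tau": joint torques, N m; "tcp_pos": TCP position; "orientation": TCP orientation; "wrist_force": force on the tool from outside, world axes, zero at the start; "ft_torque": the same for the moment, N m; "finger_gap": finger opening in m; "grip_force": force on a finger pad.
Only numpy, scipy, OpenCV 4.12 (cv2) and the standard library are available. Lean on these libraries where they do the work, as an engineer would, in place of code of your own. Each camera call takes 0.05 s, during which the arm holds its last target. There are 200 camera calls.

## Working session

There is one attempt and no reset: what is moved stays moved. The work goes in short steps, Python scripts to look and compute and a shell command to move; the robot and the scene stay as the last step left them, time stands still between calls to the robot, and variables do not carry over. Pictures are saved under pics/ and viewed, at most 10 in all, crops included, and the job is handed in when it is done.

```bash
ls; mkdir -p pics
python3 - <<'E'
from workcell import env, eyes
import cv2,numpy as np,pickle
d={}
for n in("top","side"):
    c=eyes.read_camera(n);d[n]=c
    cv2.imwrite(f"pics/{n}0.png",c["image"][:,:,::-1]);print(n,c["K"].round(1).tolist(),c["R"].round(3).tolist(),c["t"].round(3).tolist())
    print("cam pos",-c["R"].T@c["t"])
pickle.dump(d,open("c0.pkl","wb"))
s=env.get_state();print({k:np.round(v,3).tolist() for k,v in s.items()})
E
```

```text
nudge.py
pics
workcell.py
top [[516.4, 0.0, 328.1], [0.0, 516.4, 236.1], [0.0, 0.0, 1.0]] [[-0.014, -1.0, 0.008], [-0.996, 0.014, -0.084], [0.083, -0.009, -0.996]] [-0.055, 0.514, 1.253]
cam pos [ 0.40695384 -0.05113594  1.29227317]
side [[557.8, 0.0, 332.0], [0.0, 557.8, 237.7], [0.0, 0.0, 1.0]] [[-0.991, -0.13, -0.008], [-0.075, 0.62, -0.781], [0.107, -0.774, -0.624]] [0.506, 0.173, 1.222]
cam pos [0.3843122  0.90420329 0.9016178 ]
{'clock': 0.1, 'joint_pos': [1.16, 0.314, 0.045, 1.304, -0.0, 1.431], 'qvel': [-0.001, -0.003, 0.001, -0.001, -0.001, 0.002], 'tau': [0.004, -48.173, 29.924, 0.013, -0.0, -0.0], 'tcp_pos': [0.154, 0.554, 0.252], 'orientation': [-0.0, 0.135, 0.991, -0.001], 'wrist_force': [0.118, 0.262, -0.526], 'ft_torque': [0.031, -0.027, 0.022], 'grip_force': 0.0, 'finger_gap': 0.085}
```

View pics/top0.png

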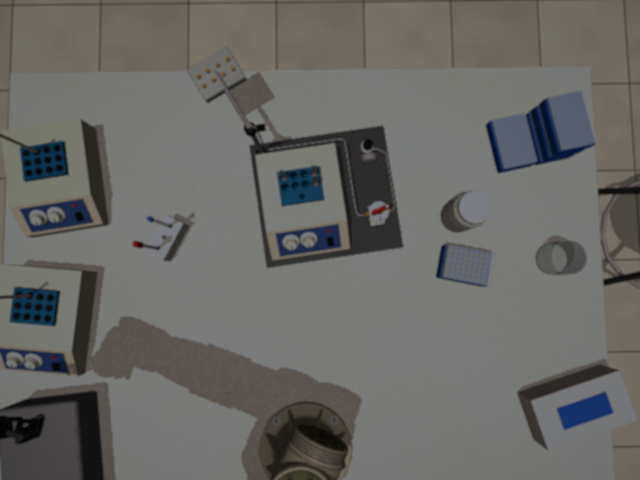

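View pics/side0.png

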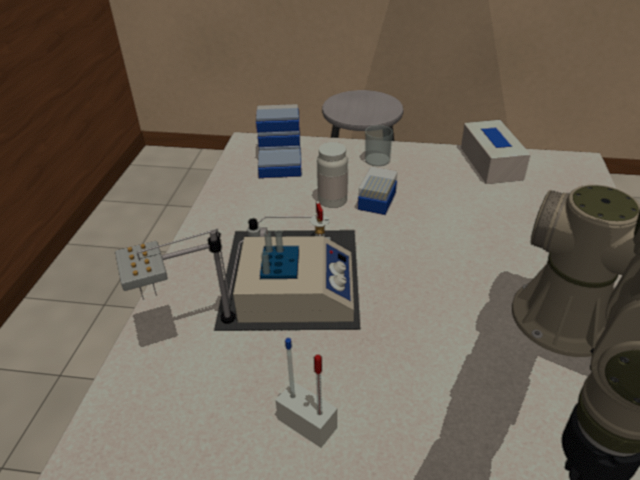

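The top view shows the stand at about (165,238), with the thermometer's red grip at (138,244) and the rod's blue cap at (151,219). The blue block is at (302,186) and the red wing at (378,211). In the side view the red grip is at (318,364) and the wing at (320,212).

```bash
cat > h.py <<'E'
import numpy as np,cv2
def ray(c,u,v):
    d=np.linalg.inv(c["K"])@np.array([u,v,1.]);d=c["R"].T@d
    return -c["R"].T@c["t"],d/np.linalg.norm(d)
def plane(c,u,v,z):
    o,d=ray(c,u,v);return o+d*(z-o[2])/d[2]
def tri(c1,p1,c2,p2):
    o1,d1=ray(c1,*p1);o2,d2=ray(c2,*p2)
    A=np.stack([d1,-d2],1);s=np.linalg.lstsq(A,o2-o1,rcond=None)[0]
    a=o1+s[0]*d1;b=o2+s[1]*d2;return (a+b)/2,np.linalg.norm(a-b)
def proj(c,X):
    p=c["K"]@(c["R"]@np.asarray(X)+c["t"]);return p[:2]/p[2]
def mask(c,kind):
    h=cv2.cvtColor(c["image"],cv2.COLOR_RGB2HSV)
    H,S,V=[h[...,i].astype(int) for i in range(3)]
    return {"red":((H<8)|(H>172))&(S>150)&(V>60),"block":(H>95)&(H<108)&(S>150)&(V>50),"blue":(H>105)&(H<125)&(S>140)&(V>60)}[kind].astype(np.uint8)
def blobs(m,mn=6):
    n,l,s,ce=cv2.connectedComponentsWithStats(m)
    return [(s[i].tolist(),ce[i].round(2).tolist()) for i in range(1,n) if s[i][4]>=mn]
E
python3 - <<'E'
from h import *;import pickle
d=pickle.load(open("c0.pkl","rb"))
for n in d:
    for k in("red","block","blue"):
        print(n,k,[b for b in blobs(mask(d[n],k),12)])
t=d["top"]["image"][120:270,245:410,::-1];s=d["side"]["image"][195:335,210:365,::-1]
a=cv2.resize(t,None,fx=4.8,fy=4,interpolation=cv2.INTER_CUBIC)
cv2.imwrite("pics/tc.png",np.clip(cv2.resize(t,None,fx=4,fy=4,interpolation=3)*1.6,0,255).astype(np.uint8))
cv2.imwrite("pics/sc.png",np.clip(cv2.resize(s,None,fx=4,fy=4,interpolation=3)*1.6,0,255).astype(np.uint8))
E
```

```text
top red [([373, 207, 13, 7, 41], [378.73, 210.12]), ([134, 242, 4, 4, 15], [135.4, 243.6])]
top block [([21, 142, 45, 38, 851], [44.04, 161.69]), ([279, 169, 44, 36, 938], [299.61, 188.42]), ([11, 288, 46, 37, 922], [34.74, 306.32])]
top blue [([545, 100, 21, 53, 141], [552.28, 127.32]), ([536, 107, 16, 51, 124], [543.14, 134.06]), ([527, 114, 16, 49, 137], [534.28, 138.5]), ([489, 122, 16, 49, 99], [495.87, 146.72]), ([22, 201, 69, 30, 564], [63.5, 215.57]), ([38, 206, 12, 5, 29], [43.31, 207.66]), ([277, 226, 62, 29, 502], [314.69, 240.18]), ([294, 231, 10, 5, 23], [298.09, 232.7]), ([440, 249, 5, 23, 29], [442.14, 259.97]), ([0, 350, 9, 10, 37], [3.68, 352.57]), ([18, 351, 10, 4, 19], [22.58, 352.16]), ([36, 353, 28, 18, 221], [48.57, 360.94]), ([18, 365, 6, 3, 12], [20.42, 366.42]), ([558, 393, 54, 36, 1050], [584.61, 410.4])]
side red [([317, 204, 5, 17, 47], [319.49, 210.85]), ([315, 355, 6, 19, 104], [317.51, 363.69])]
side block [([261, 247, 37, 30, 731], [283.18, 262.48])]
side blue [([257, 120, 42, 12, 427], [277.4, 125.59]), ([483, 128, 28, 19, 263], [495.89, 137.45]), ([258, 135, 41, 12, 393], [278.5, 140.36]), ([259, 166, 42, 11, 400], [279.36, 171.25]), ([358, 182, 38, 32, 388], [374.24, 203.59]), ([327, 246, 12, 22, 111], [332.01, 255.75]), ([327, 260, 22, 39, 174], [340.17, 283.45]), ([286, 339, 5, 10, 39], [287.92, 343.28])]
```

View pics/tc.png

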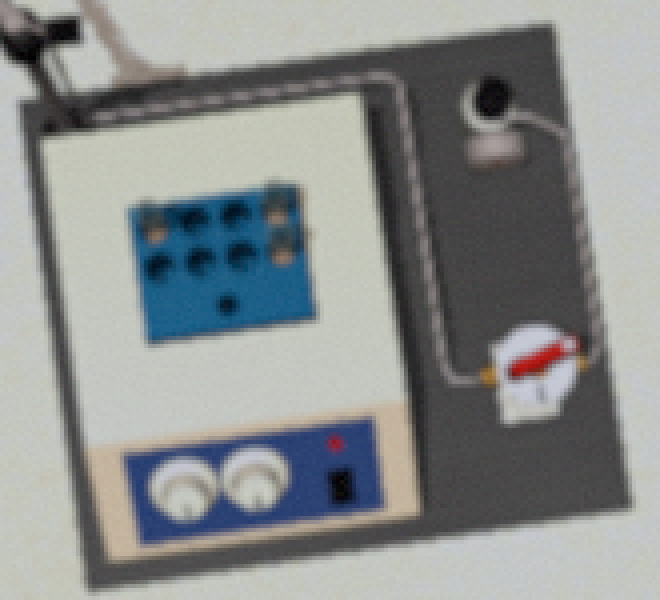

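View pics/sc.png

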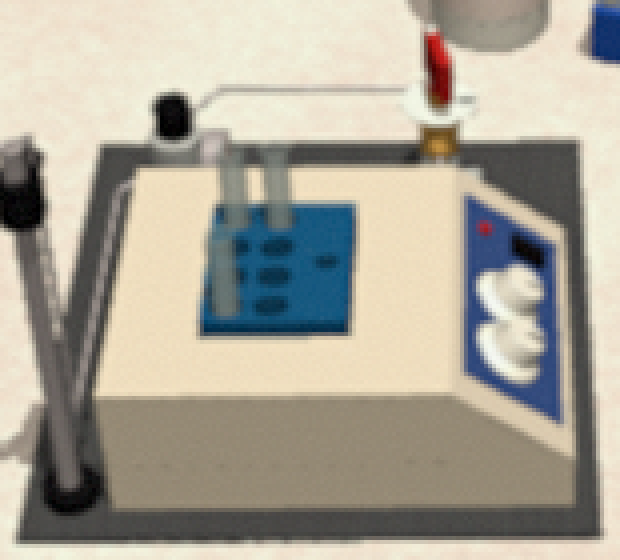

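The well shows as a dark spot at top (302,196) and side (292,260). The wing's white dot is at its right end, about (388,207) in the top view, so the valve is roughly 1.8 rad open. Next I measure these points.

Run:
```python
from h import *;import pickle
d=pickle.load(open("c0.pkl","rb"));T,S=d["top"],d["side"]
def dark(c,x0,x1,y0,y1):
    g=cv2.cvtColor(c["image"],cv2.COLOR_RGB2GRAY)[y0:y1,x0:x1].astype(float);w=np.clip(np.median(g)-6-g,0,None)
    Y,X=np.mgrid[y0:y1,x0:x1];return np.array([(w*X).sum(),(w*Y).sum()])/w.sum()
wt=dark(T,297,308,191,202);ws=dark(S,286,297,256,265)
print("well px",wt,ws,"planes",plane(T,*wt,.101),plane(S,*ws,.101),"tri",tri(T,wt,S,ws))
# block yaw & size
for n,c,k in(("top",T,(279,169)),("side",S,(261,247))):
    m=mask(c,"block");n_,l,s,ce=cv2.connectedComponentsWithStats(m)
    i=[i for i in range(n_) if tuple(s[i][:2])==k][0]
    cn=max(cv2.findContours((l==i).astype(np.uint8),0,2)[0],key=cv2.contourArea)
    q=np.array([plane(c,*p,.101)[:2] for p in cn[:,0].astype(float)]).astype(np.float32)
    print(n,"block rect",cv2.minAreaRect(q))
# base plate yaw from knob front: plate front edge
h=cv2.cvtColor(T["image"],cv2.COLOR_RGB2GRAY)
m=((h<75)).astype(np.uint8);m[:120]=0;m[275:]=0;m[:,:240]=0;m[:,410:]=0
cn=max(cv2.findContours(m,0,2)[0],key=cv2.contourArea)
print("plate",cv2.minAreaRect(np.array([plane(T,*p,.004)[:2] for p in cn[:,0].astype(float)]).astype(np.float32)))
# thermometer
print("therm tri",tri(T,(135.4,243.6),S,(317.5,363.7)),plane(T,135.4,243.6,.21),plane(S,317.5,356,.21),plane(S,317.5,363.7,.19))
# wing top
m=mask(T,"red");ys,xs=np.nonzero(m[200:220,365:395]);P=np.array([plane(T,x+365,y+200,.122)[:2] for y,x in zip(ys,xs)])
u,s,v=np.linalg.svd(P-P.mean(0));print("wing",P.mean(0),v[0],np.ptp((P-P.mean(0))@v[0]),np.ptp((P-P.mean(0))@v[1]))
print("wing side",plane(S,319.5,210.9,.106),tri(T,(378.7,210.1),S,(319.5,210.9)))
hv=cv2.cvtColor(T["image"],cv2.COLOR_RGB2HSV)[200:226,362:398]
print("img wing\n",T["image"][203:218,368:394].sum(2)); print(T["image"][203:218,368:394,0].astype(int)-T["image"][203:218,368:394,1])
```

```text
well px [301.47487437 195.80904523] [291.20491803 260.00819672] planes [ 0.60165967 -0.0009219   0.101     ] [ 0.5996652  -0.00069121  0.101     ] tri (array([ 0.60071305, -0.00100614,  0.10080479]), np.float64(0.001939036687763551))
top block rect ((0.6261240839958191, 0.002133835107088089), (0.07567314803600311, 0.09446738660335541), 7.866283416748047)
side block rect ((0.6238474249839783, 0.005750872194766998), (0.0760081484913826, 0.09656551480293274), 6.961520671844482)
plate ((0.6450318694114685, -0.0492919385433197), (0.3697301149368286, 0.3509030342102051), 7.865961074829102)
therm tri (array([0.48716675, 0.34812874, 0.19620108]), np.float64(0.002199555855566436)) [0.48724358 0.34320567 0.21      ] [0.48633655 0.3440804  0.21      ] [0.48695327 0.34325718 0.19      ]
wing [ 0.56289384 -0.17798225] [ 0.40820523 -0.91289019] 0.029842448912983495 0.008966883999880014
wing side [ 0.56396304 -0.18292224  0.106     ] (array([ 0.56405205, -0.1793972 ,  0.10862727]), np.float64(0.001340880472270025))
img wing
 [[128 128 135 178 245 311 352 366 373 380 383 383 381 378 365 341 289 227

[... 2107 characters left out ...]
72 52 32 17  6  5 11 14 10
   4  3]
 [ 3  0 -2  1  8 30 53 71 84 91 96 92 92 77 52 30 14  5  1 -1  3 11 18 13
   5  3]
 [10  4  0  3 23 58 86 95 94 94 87 80 68 43 17  5  0  0 -3 -1  1 10 17 14
   6  3]
 [16 10  3  6 29 70 93 90 80 70 58 52 43 23  4 -2 -3 -2 -2 -2  1  7 11 10
   5  1]
 [18 11  2  5 21 55 65 55 37 25 23 25 23 14  2 -1 -2 -1 -1 -3  0  2  5  2
   2  1]
 [21 10  3  3  9 20 21 14  5  2  5  8  9  4 -1 -1 -2 -1 -1 -1 -1  1  2  2
   1  0]
 [18 11  2  1  3  3  2  0 -1 -2 -1  0  0 -1 -1 -3 -2 -2 -3 -2 -1 -1  0  1
   3 -1]
 [11  7  2 -1 -1  0  0 -1 -2 -2 -1 -1 -2 -2 -2 -1 -2 -1 -2 -1  1  1  2  2
   0  1]
 [ 3  2  0 -1 -2 -2 -2 -1 -2 -2 -2 -1 -1 -1 -2 -2  0  0 -1 -1 -1  1  0  0
   0  1]]
```

```bash
cat >> h.py <<'E'
from scipy.spatial.transform import Rotation as Ro
def delta(env,X):
    s=env.get_state();q=np.array(s["orientation"]);R=Ro.from_quat(np.r_[q[1:],q[0]]).as_matrix()
    print("tcp",np.round(s["tcp_pos"],4),"yang",round(float(np.arctan2(R[1,1],R[0,1])),3),"tool d",np.round(R.T@(np.array(X)-s["tcp_pos"]),4),"j6",round(s["joint_pos"][5],3))
E
python3 - <<'E'
from h import *;import pickle
from workcell import env, eyes
d=pickle.load(open("c0.pkl","rb"));T,S=d["top"],d["side"]
print("wing c",plane(T,381,209,.122),plane(T,372.5,212.5,.122),plane(T,389.5,205.5,.122))
print("rod",plane(S,287.9,343.3,.195),plane(T,150,219,.21))
delta(env,[.487,.343,.253])
E
```

```text
wing c [ 0.56540837 -0.18322736  0.122     ] [ 0.55760691 -0.16361091  0.122     ] [ 0.57322073 -0.20287123  0.122     ]
rod [0.5407812  0.31180535 0.195     ] [0.53870563 0.31345783 0.21      ]
tcp [0.1537 0.5537 0.2525] yang 1.3 tool d [-0.3776 -0.1138 -0.0004] j6 1.431
```

```bash
python3 nudge.py '[{"x":-0.055,"y":-0.016},{"x":-0.11,"y":-0.033},{"x":-0.165,"y":-0.05},{"x":-0.22,"y":-0.066},{"x":-0.27,"y":-0.081},{"x":-0.32,"y":-0.096},{"x":-0.36,"y":-0.108},{"x":-0.3776,"y":-0.1138}]' 0.05 && python3 nudge.py '[{},{}]'
python3 - <<'E'
from h import *
from workcell import env, eyes
delta(env,[.487,.343,.193])
E
```

```text
clock: 1.1
tcp_pos: [0.4888, 0.3419, 0.2525]
orientation: [-0.0, 0.136, 0.991, -0.0]
wrist_force: [-0.2, -0.6, -0.7]
finger_gap: 0.0503
grip_force: 0.0
clock: 1.35
tcp_pos: [0.486, 0.3441, 0.2532]
orientation: [-0.0, 0.134, 0.991, -0.0]
wrist_force: [0.3, -0.1, -0.3]
finger_gap: 0.05
grip_force: 0.0
tcp [0.486  0.3441 0.2532] yang 1.301 tool d [-0.0013 -0.0008  0.0602] j6 0.751
```

```bash
python3 nudge.py '[{"x":-0.001,"y":-0.001,"z":0.02},{"x":-0.001,"y":-0.001,"z":0.045},{"x":-0.001,"y":-0.001,"z":0.06},{"x":-0.001,"y":-0.001,"z":0.06}]' && python3 nudge.py '[{},{},{},{},{}]' 0.0 35
```

```text
clock: 1.85
tcp_pos: [0.4864, 0.3425, 0.1923]
orientation: [-0.001, 0.134, 0.991, -0.001]
wrist_force: [0.1, 0.3, 0.5]
finger_gap: 0.0503
grip_force: 0.0
clock: 2.48
tcp_pos: [0.4886, 0.3426, 0.1943]
orientation: [0.001, 0.135, 0.991, 0.001]
wrist_force: [0.2, 0.8, 6.4]
finger_gap: 0.013
grip_force: 34.5
```

```bash
python3 nudge.py '[{"z":-0.015},{"z":-0.035},{"z":-0.055},{"z":-0.08},{"z":-0.105},{"z":-0.13},{"z":-0.145},{"z":-0.145}]'
python3 - <<'E'
from h import *
from workcell import env, eyes
delta(env,[.601,-.001,.34])
c=eyes.read_camera("side");print([b for b in blobs(mask(c,"red"),12)])
im=c["image"][210:450,200:400,::-1];cv2.imwrite("pics/s1.png",np.clip(cv2.resize(im,None,fx=2.5,fy=2.5,interpolation=3)*1.6,0,255).astype(np.uint8))
E
```

```text
clock: 3.48
tcp_pos: [0.4882, 0.3421, 0.3397]
orientation: [0.001, 0.135, 0.991, 0.0]
wrist_force: [-0.5, 0.1, 0.2]
finger_gap: 0.0131
grip_force: 34.1
tcp [0.4882 0.3421 0.3397] yang 1.3 tool d [-2.005e-01 -3.003e-01 -2.000e-04] j6 0.748
[]
```

View pics/s1.png

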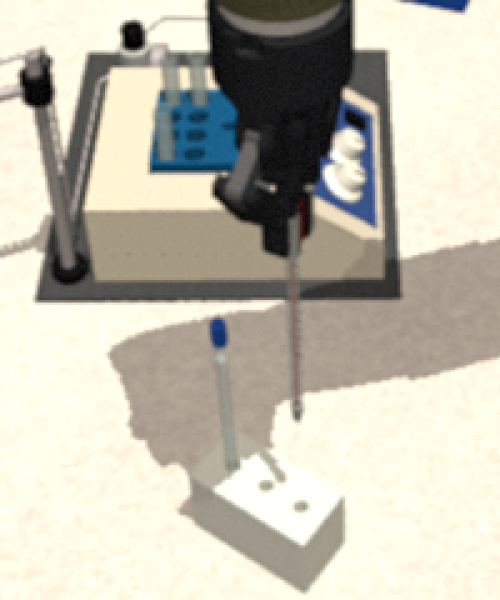

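The thermometer is lifted and hanging upright, with its tip at about side pixel (319,377), and the rod and stand are undisturbed. Next I move over the well.

```bash
python3 nudge.py '[{"x":-0.015,"y":-0.023},{"x":-0.042,"y":-0.064},{"x":-0.075,"y":-0.113},{"x":-0.109,"y":-0.163},{"x":-0.141,"y":-0.211},{"x":-0.17,"y":-0.255},{"x":-0.19,"y":-0.285},{"x":-0.2005,"y":-0.3003}]' && python3 nudge.py '[{},{},{}]'
python3 - <<'E'
from h import *
from workcell import env, eyes
import pickle
d={n:eyes.read_camera(n) for n in("side","top")};pickle.dump(d,open("c1.pkl","wb"))
s=env.get_state();p=np.array(s["tcp_pos"])
print("exp tip px",proj(d["side"],p-[0,0,.184]),proj(d["top"],p-[0,0,.184]));delta(env,[.6007,-.001,p[2]])
im=d["side"]["image"][170:300,220:360,::-1];t=d["top"]["image"][140:240,240:360,::-1]
f=lambda i:np.clip(cv2.resize(i,(i.shape[1]*4,i.shape[0]*4),interpolation=3)*1.6,0,255).astype(np.uint8)
a,b=f(im)[:400],f(t)
cv2.imwrite("pics/s2.png",cv2.resize(f(im),None,fx=1,fy=1))
E
```

```text
clock: 4.53
tcp_pos: [0.6006, -0.0027, 0.3369]
orientation: [-0.001, 0.136, 0.991, -0.0]
wrist_force: [-0.1, 0.2, -0.7]
finger_gap: 0.0125
grip_force: 34.2
clock: 4.9
tcp_pos: [0.6004, 0.0007, 0.3385]
orientation: [0.0, 0.134, 0.991, 0.0]
wrist_force: [0.5, -0.5, -0.4]
finger_gap: 0.0129
grip_force: 34.2
exp tip px [289.3490129  241.30115653] [299.82483387 192.42902715]
tcp [6.006e-01 4.000e-04 3.386e-01] yang 1.302 tool d [-0.0005 -0.0013 -0.    ] j6 0.136
```

View pics/s2.png

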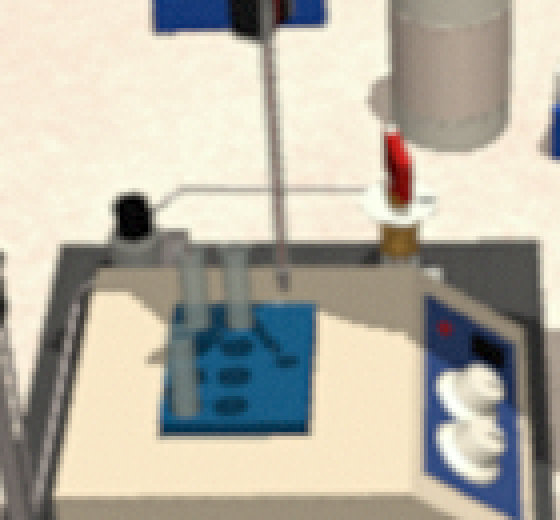

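The tip is at about side pixel (291,242.5), above the well at (291.5,260), and the thermometer may lean slightly. I measure the stem line to subpixel by differencing against the first image.

Run:
```python
from h import *;import pickle
a=pickle.load(open("c0.pkl","rb"));b=pickle.load(open("c1.pkl","rb"))
A=a["side"]["image"].astype(float);B=b["side"]["image"].astype(float);D=np.abs(A-B).sum(2)
p=np.array([.6006,.0004,.3386]);C=b["side"]
for z in(.05,.08,.1,.12,.14,.16,.181,.184):
    u,v=proj(C,p-[0,0,z]);print("exp",z,u.round(2),v.round(2),end=" | ")
    r=int(round(v));x=np.arange(int(u)-8,int(u)+12);w=D[r-1:r+2,x].mean(0);w=np.clip(w-40,0,None)
    print("meas",round((w*x).sum()/max(w.sum(),1),2),w.astype(int).tolist())
print(D[236:250,284:300].astype(int))
D2=np.abs(a["top"]["image"].astype(float)-b["top"]["image"]).sum(2);print("top tip exp",proj(b["top"],p-[0,0,.184]));cv2.imwrite("pics/t2.png",cv2.resize(b["top"]["image"][140:260,240:380,::-1],None,fx=4,fy=4,interpolation=3))
```

```text
exp 0.05 285.55 188.71 | meas 286.9 [0, 0, 0, 0, 0, 0, 0, 0, 22, 112, 156, 103, 6, 0, 0, 0, 0, 0, 0, 0]
exp 0.08 286.45 201.16 | meas 287.77 [0, 0, 0, 0, 0, 0, 0, 0, 24, 116, 150, 79, 0, 0, 0, 0, 0, 0, 0, 0]
exp 0.1 287.03 209.23 | meas 288.36 [0, 0, 0, 0, 0, 0, 0, 0, 72, 149, 132, 41, 0, 0, 0, 0, 0, 0, 0, 0]
exp 0.12 287.59 217.13 | meas 288.97 [0, 0, 0, 0, 0, 0, 0, 0, 2, 75, 113, 70, 0, 0, 0, 0, 0, 0, 0, 0]
exp 0.14 288.15 224.86 | meas 289.32 [0, 0, 0, 0, 0, 0, 0, 0, 53, 123, 109, 21, 0, 0, 0, 0, 0, 0, 0, 0]
exp 0.16 288.69 232.42 | meas 290.0 [0, 0, 0, 0, 0, 0, 0, 0, 0, 0, 1, 0, 0, 0, 0, 0, 0, 0, 0, 0]
exp 0.181 289.25 240.19 | meas 291.16 [0, 44, 91, 98, 104, 97, 100, 115, 151, 186, 179, 137, 103, 94, 97, 98, 99, 99, 100, 100]
exp 0.184 289.33 241.28 | meas 291.23 [0, 39, 86, 97, 105, 97, 101, 105, 138, 170, 171, 133, 104, 93, 97, 100, 98, 99, 100, 98]
[[ 55  58  68  73  73  67  66  49  44  67  70  69  67  72  72  71]
 [123 125 123 128 138 150 147 145 133 124 124 123 123 122 122 121]
 [138 137 141 141 168 195 204 203 171 145 139 141 142 144 141 137]
 [143 141 141 140 166 204 236 225 179 141 138 139 134 141 142 137]
 [136 148 137 142 151 188 227 216 179 142 135 137 141 142 139 140]
 [135 143 134 140 148 181 216 218 175 147 131 136 140 134 138 144]
 [142 144 140 142 137 167 188 199 166 144 134 140 139 138 140 137]
 [142 146 143 141 139 150 160 158 151 140 142 145 138 145 142 141]
 [143 143 133 138 132 125 130 140 141 136 136 137 133 134 135 137]
 [118 102  95  84  68  58  67  87  93  95  89  96  90  94 109 130]
 [ 70  53  35  31  14   6  11  29  30  31  33  37  26  34  64 114]
 [  9  11  16   6  10   7  13   5   7   6  11   8  11   9  36  91]
 [  9  12   9   4   8   9  13  13   6  13   4  12   9   7  10  16]
 [  4  11   8   9  14  14   8  10   6  15   7  11   9   9  11  10]]
top tip exp [299.83103008 192.40475183]
```

View pics/t2.png

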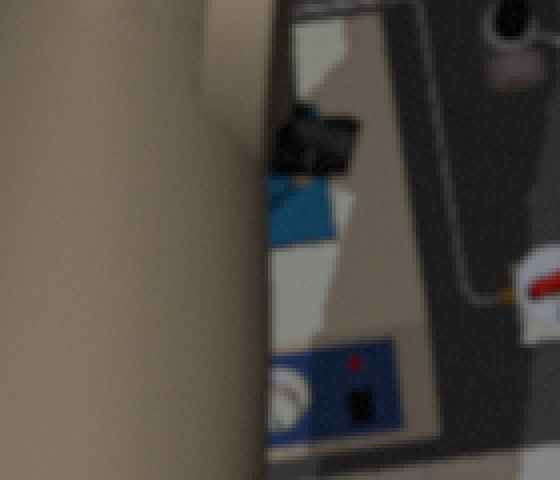

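The stem is vertical and about 1.5 mm short of the well in x, and the top view is blocked by the arm. I correct, go down to just above the mouth and recheck in the side view.

```bash
python3 nudge.py '[{"x":-0.0018,"y":-0.0012,"z":0.01},{"x":-0.0018,"y":-0.0012,"z":0.025},{"x":-0.0018,"y":-0.0012,"z":0.039},{"x":-0.0018,"y":-0.0012,"z":0.047},{"x":-0.0018,"y":-0.0012,"z":0.047},{"x":-0.0018,"y":-0.0012,"z":0.047}]'
python3 - <<'E'
from h import *
from workcell import env, eyes
c=eyes.read_camera("side");s=env.get_state();p=np.array(s["tcp_pos"]);print(p,s["wrist_force"])
for z in(.1,.12,.14,.184):print(z,proj(c,p-[0,0,z]).round(2))
print("well exp",proj(c,[.5997,-.0007,.101]))
im=c["image"][235:271,270:312,::-1];cv2.imwrite("pics/s3.png",np.clip(cv2.resize(im,None,fx=14,fy=14,interpolation=3)*2.,0,255).astype(np.uint8))
E
```

```text
clock: 5.75
tcp_pos: [0.6024, -0.0025, 0.2917]
orientation: [0.0, 0.135, 0.991, 0.0]
wrist_force: [-0.7, 1.1, 0.5]
finger_gap: 0.013
grip_force: 34.2
[ 0.60250657 -0.00249249  0.29192874] [ 0.03315139 -0.70329153 -0.29678102]
0.1 [287.7  226.49]
0.12 [288.24 234.  ]
0.14 [288.78 241.34]
0.184 [289.91 256.97]
well exp [291.19005614 260.00433381]
```

View pics/s3.png

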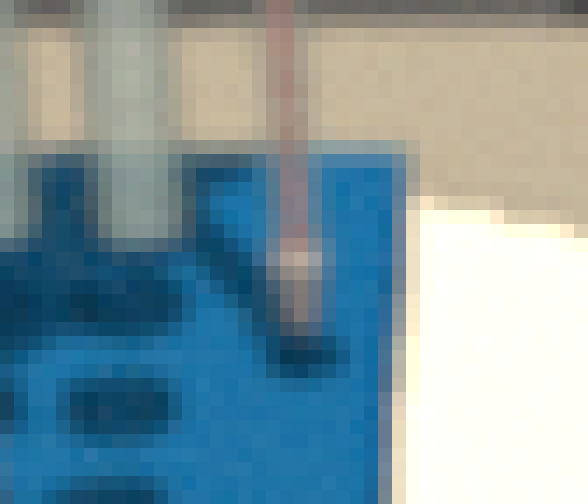

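The tip is horizontally aligned with the well (291.1 against 291.3 px) and just above it. I lower in slow steps and watch the force.

```bash
python3 nudge.py '[{"z":0.006},{"z":0.013},{"z":0.02},{"z":0.02}]'; python3 nudge.py '[{"z":0.005},{"z":0.01},{"z":0.015},{"z":0.015}]'
```

```text
clock: 6.3
tcp_pos: [0.6017, -0.0024, 0.2703]
orientation: [-0.001, 0.135, 0.991, 0.0]
wrist_force: [-0.3, -0.5, -0.6]
finger_gap: 0.0131
grip_force: 34.2
clock: 6.8
tcp_pos: [0.6019, -0.0024, 0.2557]
orientation: [-0.001, 0.135, 0.991, 0.0]
wrist_force: [-0.0, -0.4, -0.2]
finger_gap: 0.0131
grip_force: 34.2
```

```bash
python3 nudge.py '[{"z":0.005},{"z":0.01},{"z":0.015},{"z":0.018},{"z":0.018}]'; python3 nudge.py '[{"z":0.001},{"z":0.002},{"z":0.003},{"z":0.003}]'
```

```text
clock: 7.42
tcp_pos: [0.602, -0.0024, 0.2379]
orientation: [-0.0, 0.135, 0.991, 0.0]
wrist_force: [0.1, 0.6, -0.2]
finger_gap: 0.0133
grip_force: 34.2
clock: 7.92
tcp_pos: [0.6023, -0.0025, 0.2355]
orientation: [0.0, 0.135, 0.991, 0.0]
wrist_force: [-0.6, -0.2, 0.3]
finger_gap: 0.0128
grip_force: 34.3
```

```bash
python3 nudge.py '[{"z":0.001},{"z":0.0015},{"z":0.0015}]'
```

```text
clock: 8.3
tcp_pos: [0.6028, -0.0025, 0.2353]
orientation: [0.001, 0.135, 0.991, -0.0]
wrist_force: [-0.8, 0.1, 6.3]
finger_gap: 0.0129
grip_force: 34.9
```

```bash
python3 nudge.py '[{},{},{}]' 0.045 && python3 nudge.py '[{"z":-0.01},{"z":-0.035},{"z":-0.06},{"z":-0.075},{"z":-0.08}]'
python3 - <<'E'
from h import *
from workcell import env, eyes
c=eyes.read_camera("side");s=env.get_state()
print([b for b in blobs(mask(c,"red"),10)],"exp",proj(c,[.6007,-.001,.232]),proj(c,[.6007,-.001,.213]),proj(c,[.6007,-.001,.251]))
delta(env,[.5654,-.183,s["tcp_pos"][2]])
E
```

```text
clock: 8.68
tcp_pos: [0.602, -0.0024, 0.2333]
orientation: [-0.0, 0.135, 0.991, 0.0]
wrist_force: [0.1, 0.3, -0.0]
finger_gap: 0.045
grip_force: 0.0
clock: 9.3
tcp_pos: [0.6026, -0.0025, 0.315]
orientation: [0.001, 0.135, 0.991, 0.0]
wrist_force: [-0.1, -0.3, -0.8]
finger_gap: 0.0451
grip_force: 0.0
[([286, 202, 5, 16, 63], [288.46, 209.41]), ([317, 204, 5, 17, 54], [319.37, 211.3])] exp [287.29702649 211.45590014] [287.83081298 218.90466917] [286.75203681 203.85079513]
tcp [ 0.6025 -0.0025  0.3148] yang 1.3 tool d [-0.0125 -0.1839 -0.    ] j6 0.133
```

Thermometer is standing let go in the well: its red grip spans side rows 202–218, against 204–219 expected at full depth. Next I move over the valve with the turn to grip across the wing.

```bash
python3 nudge.py '[{"x":-0.002,"y":-0.02,"az":0.12},{"x":-0.004,"y":-0.06,"az":0.29},{"x":-0.007,"y":-0.1,"az":0.46},{"x":-0.009,"y":-0.135,"az":0.63},{"x":-0.011,"y":-0.165,"az":0.8},{"x":-0.0125,"y":-0.1839,"az":0.923},{"x":-0.0125,"y":-0.1839,"az":0.923}]' 0.035 && python3 nudge.py '[{"z":0.04},{"z":0.09},{"z":0.13},{"z":0.15},{"z":0.15},{"z":0.15}]'
python3 - <<'E'
from h import *
from workcell import env, eyes
delta(env,[.5654,-.183,.115]);c=eyes.read_camera("side");print(blobs(mask(c,"red"),8))
im=c["image"][160:260,260:380,::-1];cv2.imwrite("pics/s4.png",np.clip(cv2.resize(im,None,fx=5,fy=5,interpolation=3)*1.6,0,255).astype(np.uint8))
E
```

```text
clock: 10.22
tcp_pos: [0.5645, -0.184, 0.3126]
orientation: [-0.001, 0.563, 0.827, -0.0]
wrist_force: [-0.2, 0.6, -0.3]
finger_gap: 0.0347
grip_force: 0.0
clock: 10.98
tcp_pos: [0.5656, -0.1826, 0.1647]
orientation: [0.0, 0.561, 0.828, 0.0]
wrist_force: [-0.1, 0.2, 0.9]
finger_gap: 0.0349
grip_force: 0.0
tcp [ 0.5656 -0.1826  0.1647] yang 0.379 tool d [-0.0003 -0.0004  0.0496] j6 0.745
[([286, 202, 6, 16, 72], [288.64, 209.76]), ([317, 204, 6, 17, 59], [319.56, 211.95])]
```

View pics/s4.png

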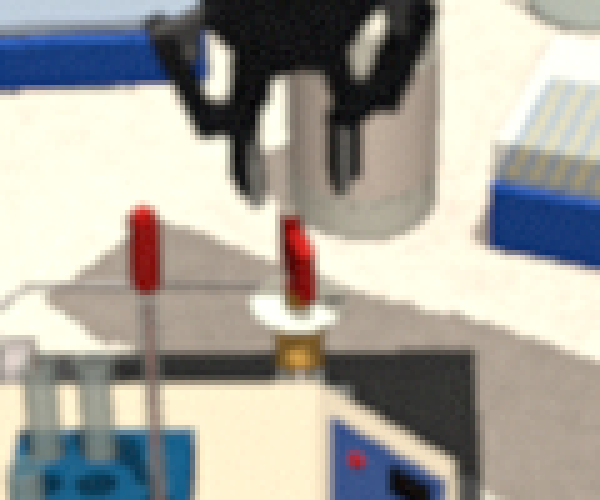

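The open fingers straddle the red wing (crop 285–315) symmetrically and the thermometer stands in its well. I descend and grip.

```bash
python3 nudge.py '[{"z":0.015},{"z":0.035},{"z":0.047},{"z":0.05},{"z":0.05}]' && python3 nudge.py '[{},{},{},{}]' 0.0 40
python3 - <<'E'
from h import *
from workcell import env, eyes
delta(env,[.5654,-.183,.115]);print(env.get_state()["ft_torque"])
E
```

```text
clock: 11.65
tcp_pos: [0.5652, -0.1831, 0.1139]
orientation: [0.0, 0.562, 0.827, 0.0]
wrist_force: [-0.0, -0.2, 0.1]
finger_gap: 0.0351
grip_force: 0.0
clock: 12.15
tcp_pos: [0.566, -0.1832, 0.1146]
orientation: [0.001, 0.562, 0.827, 0.0]
wrist_force: [3.0, 0.4, 3.1]
finger_gap: 0.0092
grip_force: 41.7
tcp [ 0.566  -0.1832  0.1146] yang 0.377 tool d [ 0.0004 -0.0005 -0.0004] j6 0.745
[ 0.11902942 -0.57008282 -0.00182616]
```

```bash
cat > st.py <<'E'
from h import *
from workcell import env, eyes
delta(env,[.5654,-.183,.115]);s=env.get_state();print("tq",np.round(s["ft_torque"],3),"F",np.round(s["wrist_force"],1),"gap",s["finger_gap"])
E
python3 nudge.py '[{"az":0.1},{"az":0.25},{"az":0.42},{"az":0.6},{"az":0.78},{"az":0.94},{"az":1.05},{"az":1.1}]' >/dev/null; python3 st.py; python3 nudge.py '[{"az":0.08},{"az":0.18},{"az":0.28},{"az":0.36},{"az":0.4},{"az":0.4}]' >/dev/null; python3 st.py
```

```text
tcp [ 0.5654 -0.183   0.1145] yang -0.725 tool d [-0.      0.     -0.0005] j6 1.848
tq [ 0.288 -0.223  0.05 ] F [1.6 1.1 5.4] gap 0.009776036802230834
tcp [ 0.5653 -0.1828  0.1146] yang -1.123 tool d [-0.      0.0002 -0.0004] j6 2.246
tq [ 0.408 -0.137  0.049] F [1.1 1.4 5.5] gap 0.00949440116672006
```

```bash
python3 nudge.py '[{"az":0.08},{"az":0.16},{"az":0.22},{"az":0.24},{"az":0.24}]' >/dev/null; python3 st.py; python3 nudge.py '[{"az":0.03},{"az":0.06},{"az":0.06}]' >/dev/null; python3 st.py
```

```text
tcp [ 0.5653 -0.1826  0.1146] yang -1.363 tool d [ 0.      0.0004 -0.0004] j6 2.486
tq [ 0.423 -0.204 -0.051] F [0.6 1.7 6.1] gap 0.009518821378406865
tcp [ 0.5653 -0.1826  0.1146] yang -1.423 tool d [ 0.0001  0.0004 -0.0004] j6 2.546
tq [ 0.512 -0.222  0.074] F [0.5 2.1 6. ] gap 0.009498847465845438
```

```bash
python3 nudge.py '[{"az":0.03},{"az":0.05},{"az":0.05}]' >/dev/null; python3 st.py
```

```text
tcp [ 0.5653 -0.1826  0.1146] yang -1.473 tool d [ 0.      0.0004 -0.0004] j6 2.596
tq [ 0.544 -0.172  0.026] F [0.3 1.4 5.5] gap 0.009393940762650653
```

```bash
python3 nudge.py '[{"az":0.03},{"az":0.06},{"az":0.06}]' >/dev/null; python3 st.py
```

```text
tcp [ 0.5653 -0.1825  0.1146] yang -1.533 tool d [ 0.0001  0.0005 -0.0004] j6 2.655
tq [ 0.515 -0.097  0.189] F [0.3 2.  5.3] gap 0.009432935266723902
```

```bash
python3 nudge.py '[{"az":0.03},{"az":0.06},{"az":0.06}]' >/dev/null; python3 st.py
```

```text
tcp [ 0.5653 -0.1825  0.1146] yang -1.592 tool d [ 0.0001  0.0005 -0.0004] j6 2.715
tq [ 0.556 -0.183  0.203] F [0.9 2.4 5. ] gap 0.009359005085956993
```

```bash
for i in 1 2 3; do python3 nudge.py '[{}]' >/dev/null; python3 st.py|tail -1; done; python3 nudge.py '[{"az":0.02},{"az":0.04},{"az":0.04}]' >/dev/null; for i in 1 2 3; do python3 nudge.py '[{}]' >/dev/null; python3 st.py|tail -1; done
```

```text
tq [ 0.519 -0.117  0.264] F [1.7 2.3 5.1] gap 0.00948218972419242
tq [ 0.552 -0.198  0.237] F [0.8 2.7 5.1] gap 0.009074551127680406
tq [ 0.531 -0.154  0.206] F [0.7 2.3 5.5] gap 0.009617687371969294
tq [ 0.493 -0.163  0.245] F [1.  1.9 5.8] gap 0.008965709684677432
tq [ 0.55  -0.139  0.265] F [0.3 1.8 4.6] gap 0.009577967217171536
tq [ 0.537 -0.146  0.264] F [0.4 3.2 5.1] gap 0.008971878326320064
```

The wing is snug on the seat: about 0.25 N m, of which 0.05 is running friction. I back off 1.57 from the seat point at about -1.50 yaw, which is a 1.70 turn.

```bash
python3 nudge.py '[{"az":-0.1},{"az":-0.25},{"az":-0.42},{"az":-0.6},{"az":-0.78},{"az":-0.94},{"az":-1.05},{"az":-1.1}]' >/dev/null; python3 st.py; python3 nudge.py '[{"az":-0.1},{"az":-0.24},{"az":-0.38},{"az":-0.5},{"az":-0.58},{"az":-0.6},{"az":-0.6},{"az":-0.6}]';  python3 nudge.py '[{},{},{},{}]' >/dev/null; python3 st.py
python3 - <<'E'
from h import *
from workcell import env, eyes
c=eyes.read_camera("side");t=eyes.read_camera("top");print(blobs(mask(c,"red"),4))
f=lambda i:np.clip(cv2.resize(i,None,fx=4,fy=4,interpolation=3)*1.6,0,255).astype(np.uint8)
cv2.imwrite("pics/s5.png",f(c["image"][170:310,220:400,::-1]))
E
```

```text
tcp [ 0.5655 -0.183   0.1146] yang -0.531 tool d [-0.     -0.0001 -0.0004] j6 1.654
tq [ 0.271 -0.252 -0.045] F [1.2 1.1 3.9] gap 0.009138721321284866
clock: 19.15
tcp_pos: [0.5659, -0.1832, 0.1146]
orientation: [0.001, 0.683, 0.73, 0.0]
wrist_force: [2.0, 1.2, 5.2]
finger_gap: 0.0094
grip_force: 41.9
tcp [ 0.5658 -0.1832  0.1146] yang 0.066 tool d [ 0.0002 -0.0004 -0.0004] j6 1.057
tq [ 0.214 -0.498 -0.079] F [3.  0.7 5.1] gap 0.009554946768619076
[([286, 202, 6, 16, 70], [288.71, 209.74]), ([317, 204, 4, 17, 60], [318.65, 211.78]), ([330, 251, 2, 2, 4], [330.5, 251.5])]
```

View pics/s5.png

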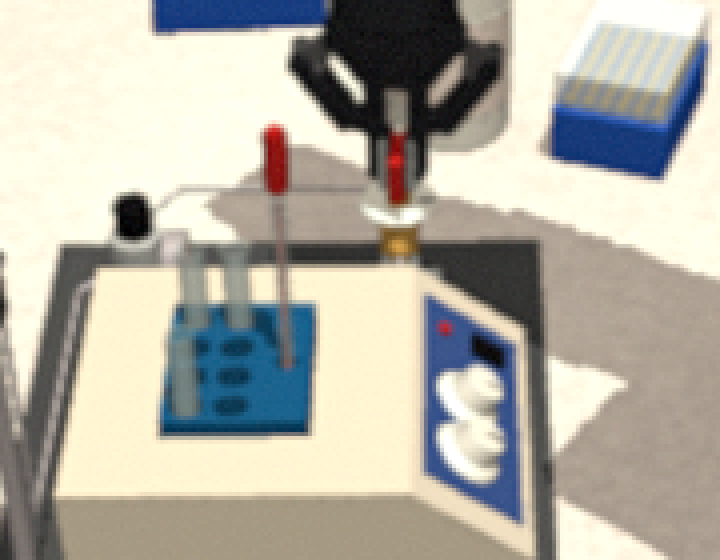

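The thermometer stands in its well (crop (288,365)). The wing, at crop (397,170), is held between the fingers end-on to the camera, a quarter turn open. The tubes, bottle and box are in place, so I hand in.

```bash
python3 -c "
from workcell import env, eyes
print(env.hand_in())"
```

```text
the job is handed in; nothing more can be done
None
```

The job is handed in, with no pass/fail verdict returned: the thermometer stands let go at the bottom of its well, and the valve was seated snugly (about 0.25 N m), backed off about a quarter turn and is still gripped at about 40 N.

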